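File polish bottles into the counter rack and press its sprung keeper past the click

ROBOT

A 6-joint arm with a two-finger parallel gripper is mounted at the origin on the work surface. World frame = base frame: x ahead of the robot, y to its left, z up, the work surface at z = 0. Lengths are in m, angles in rad, forces in N, time in s.
With the tool pointing down it reaches from about 0.35 to 0.775 m from the base axis. Payload 7.3 kg.
Tool frame: the origin (TCP) lies at the centre of the arm's flange, where the gripper is bolted on; the fingertips stand 178 mm ahead of it and the grasp point (between the pads) lies 159 mm ahead of it; z points along the fingers, y is the line along which they close (so a half turn about z gives the same grasp; the last joint's range is limited). The gripper opens to 92 mm and grips with 3 to 60 N. Pads are 19 mm wide; open, the fingers measure 130 mm over their backs; the gripper's body (75 mm by 190 mm) begins 47 mm behind the grasp point.
Start: joints at [-1.345, 0.342, 1.524, -0, 1.275, -0.146], TCP at [0.191, -0.489, 0.405] pointing down, gripper open.
Joint ranges: [-2.53, 2.53], [-0.77, 2.02], [0.04, 2.7], [-1, 4.14], [0.28, 2.66], [-3.11, 3.11]. Speed limits (rad/s): [2.57, 2.57, 3.14, 3.14, 3.14, 3.14].

INTERFACE

Orientations are given as [roll, pitch, yaw] about the fixed x, y, z axes, in that order (R = Rz(yaw) Ry(pitch) Rx(roll)).
In Python, from cell import telemetry, vision, ticket gives the robot as it stands.
- The arm moves only by the shell command python3 -m crank 'ROWS' [FORCE]. ROWS is JSON, a list of rows, each a list of 5 numbers: the gripper command: -1 is shut, 1 is fully open, values between are in proportion, then the shift along the tool's x, y, z in mm, then the turn about the tool's z in rad. In form: [[fingers, dx, dy, dz, roll], ...]. A call has 1 to 12 rows; each row is the pose to reach, as a shift and turn from the pose commanded when the call began, along the tool's axes at that moment; what a row does not reach only later rows make up. A row lasts 1/12 s, in which the tool goes at most 41.7 mm and 7.16 degrees, less where a joint would pass 70% of its speed; a pose out of reach is approached as far as the arm can. A call with a gripper value outside its range is refused whole. The fingers move at their own pace and stop on an object; FORCE is the grip in N (left out, the last holds). Time passes only in rows, so rows that repeat a pose let the fingers close. It gives the time, the measured TCP pose, the force, the opening and the grip force at its end, in the units of the state.
- telemetry.observe(): the state, without advancing time (a new reading comes with each control period).
- vision.read_camera(name): name is "side" or "top"; returns (picture, depth): 480x640x3 uint8, red, green, blue; 480x640 float32, m along the optical axis (not along the pixel's ray), 0 where there is no reading.
- vision.get_calibration(name): a dict with "camera_matrix" (3x3 intrinsics, pixels), "dist" ([k1, k2, p1, p2, k3] as OpenCV has them; the pictures are not rectified), "rvec" (rotation vector, rad) and "tvec" (3), from world to camera coordinates, as OpenCV has them. Camera axes: x right, y down, z forward; pixel columns grow to the right and rows downward; lengths in m; the calibration is good to about 2 mm. A picture is of the moment at which its call begins. get_calibration takes no time and is no camera call.
- ticket.hand_in(): hands the job in; it is judged then, once.
The state is a dict: "time": time; "qpos": joint angles; "qvel": joint speeds; "joint_efforts": joint torques, N m; "tool_pos": TCP position; "tool_rot": TCP orientation; "contact_force": force on the tool from outside, world axes, zero at the start; "torque": the same for the moment, N m; "opening": finger opening in m; "grip_force": force on a finger pad.
Only numpy, scipy, OpenCV 4.12 (cv2) and the standard library are available. Lean on these libraries where they do the work, as an engineer would, in place of code of your own. Each camera call takes 0.05 s, during which the arm holds its last target. There are 200 camera calls.

TASK

Line up the two loose white bottles upright, one behind the other, between the rails of the counter rack, pushed right up behind the bottle already in it. Then push the rack's sprung keeper arm in past its ratchet click, all the way to its end stop, and finish while still holding it pressed there with the gripper, so that I can put the locking pin in. Do not knock over any bottle, and leave the jar, the buffer block and the swatch stand where they are.

Things in the scene. Friction and masses are not known exactly. Their poses are not given: they have to be found in the camera images.
- rack: Aluminium and white plastic rack fixed to the counter. Its lane for a single file of bottles runs along its +y, centred on x = 0; the floor is the bare counter (no step). Origin on the counter on the lane's centre line; z up. Three bottles close up have their axes at y = +55, +15 and -25 mm. The keeper arm stands on the -x side.
- lane_mouth (a point): On the counter, on the lane's centre line at its mouth (rack y = -50 mm); axes as the rack's. From here two rails, 16 mm high, 8 mm thick, inner faces at x = -23 and +23 mm, run to the closed end. Before the mouth each rail flares outward, same height, to 34 mm before this point and 56 mm off the centre line.
- lane_end (a point): On the counter, centre of the face of the white stop (62 mm wide, 60 mm high) that closes the lane, at rack y = +76 mm; axes as the rack's.
- bottle0_mid (a point): White plastic bottle already standing at the closed end of the lane; 40 mm diameter, 80 mm tall, straight-sided to about 40 mm, narrower neck and black cap above; 56 to 112 g. The point is on its axis, half-way up (40 mm); z along its axis.
- bottle1_mid (a point): Loose white plastic bottle with a black cap, standing on the counter outside the lane's mouth, same make: 40 mm diameter, 80 mm tall, 56 to 112 g. The point is on its axis, half-way up; z along its axis.
- bottle2_mid (a point): The other loose white plastic bottle outside the mouth, same make and size. The point is on its axis, half-way up; z along its axis.
- keeper (a joint): Angle of the sprung keeper arm (rad): 0 = open, 0.55 = pressed in against its end stop; grows counter-clockwise seen from above. Pressing at the thumb plate takes 2 N at 0, rising to 5 N at 0.55, with up to 6 N while the pawl is lifted. The sprung pawl slider drops in behind the tooth at about 0.45; let go past that, the arm springs back only to about 0.45; let go before, it swings open.
- keeper_hinge (a point): Hinge axis of the keeper arm at counter height, at x = -45, y = +70 mm in the rack frame; axes as the rack's. The arm is a steel blade on edge, 6 mm thick, 30 to 54 mm above the counter, reaching 165 mm from here past the lane's mouth.
- press_point (a point): Centre of the outer face of the thumb plate at the arm's free end, where to press; 62 mm above the counter, 150 mm from the hinge. The plate is 40 mm long along the blade and reaches from 30 to 80 mm height. Axes: z up, -y along the blade away from the hinge, +x the way to press, square to the blade; they turn with the arm.
- roller (a point): Centre of an upright black rubber roller (radius 10 mm, 25 to 59 mm height) on a 45 mm crossbar on the arm's inner side, 128 mm from the hinge along the blade. With the arm fully in it stands in the lane's mouth, 3 mm behind the third bottle. Axes as press_point's.
- cream_jar: Bystander: round white cream jar, 64 mm diameter, 45 mm tall, with a flat grey lid. Origin: centre of its underside.
- buffer: Bystander: grey nail buffer block lying flat, 28 x 95 x 25 mm. Origin: centre of its underside.
- swatch_stand: Bystander: brass T-bar on a hexagonal marble foot (about 92 mm across, 16 mm high) with rings of nail swatches; 190 mm tall, the bar 158 mm long along its y. Origin: centre of its underside.

How it is judged:
On the way, in this order (a step that is already met when the one before it is completed fails the run):
1. all three bottles stand in single file between the rails, close up, with the keeper arm still open (x of bottle0_mid in the frame of rack between -0.012 and 0.012 m and y of bottle0_mid in the frame of rack between -0.036 and 0.07 m and angle between each of bottle0_mid, bottle1_mid, bottle2_mid's own z axis and vertical below 0.15 rad and height (world z) of each of bottle0_mid, bottle1_mid, bottle2_mid below 0.05 m and x of bottle1_mid in the frame of rack between -0.012 and 0.012 m and y of bottle1_mid in the frame of rack between -0.036 and 0.07 m and x of bottle2_mid in the frame of rack between -0.012 and 0.012 m and y of bottle2_mid in the frame of rack between -0.036 and 0.07 m and value of joint keeper below 0.3 rad), for 0.2 s.
2. the keeper arm is pressed past its click to its end stop (value of joint keeper above 0.515 rad), for 0.2 s.
At the end, for the whole second after the job is handed in: Three bottles upright (0.15 rad) on the counter between the rails, axes within 12 mm of the centre line, the last within about 11 mm of close up (rack y above -36 mm); the robot still presses the keeper arm with over 2 N at a joint value above 0.515 (stop 0.55, pawl rest 0.45) (x of bottle0_mid in the frame of rack between -0.012 and 0.012 m and y of bottle0_mid in the frame of rack between -0.036 and 0.07 m and angle between each of bottle0_mid, bottle1_mid, bottle2_mid's own z axis and vertical below 0.15 rad and height (world z) of each of bottle0_mid, bottle1_mid, bottle2_mid below 0.05 m and x of bottle1_mid in the frame of rack between -0.012 and 0.012 m and y of bottle1_mid in the frame of rack between -0.036 and 0.07 m and x of bottle2_mid in the frame of rack between -0.012 and 0.012 m and y of bottle2_mid in the frame of rack between -0.036 and 0.07 m and value of joint keeper above 0.515 rad and contact force between any of the fingers, the arm and keeper above 2 N); the arm keeps its last pose, push and grip.
It fails at once if the cream jar is displaced by more than 30 mm (distance of cream_jar from where it was at the start of the episode above 0.03 m).
It fails at once if the buffer block is displaced by more than 30 mm (distance of buffer from where it was at the start of the episode above 0.03 m).
It fails at once if the swatch stand is displaced by more than 30 mm (distance of swatch_stand from where it was at the start of the episode above 0.03 m).
It fails at once if a bottle is knocked over (angle between any of bottle0_mid, bottle1_mid, bottle2_mid's own z axis and vertical above 0.7 rad).
It also fails if it takes over 67 s, if anything falls off the work surface, if the arm or the gripper's body presses on something with over 40 N, if the wrist force passes 120 N, or if a joint passes its speed limit or range.

## Working session

There is one attempt and no reset: what is moved stays moved. The work goes in short steps, Python scripts to look and compute and a shell command to move; the robot and the scene stay as the last step left them, time stands still between calls to the robot, and variables do not carry over. Pictures are saved under pics/ and viewed, at most 10 in all, crops included, and the job is handed in when it is done.

```bash
mkdir -p pics
python3 - <<'E'
from cell import telemetry, vision
import cv2,numpy as np
for n in("side","top"):
    p,d=vision.read_camera(n); cv2.imwrite(f"pics/{n}0.png",p[:,:,::-1]); np.savez(f"{n}0.npz",p=p,d=d)
    c=vision.get_calibration(n); print(n,c)
s=telemetry.observe(); print(s)
E
```

```text
side {'camera_matrix': array([[527.70252156,   0.        , 324.17354978],
       [  0.        , 527.70252156, 234.2530563 ],
       [  0.        ,   0.        ,   1.        ]]), 'dist': array([-0.08698872,  0.        ,  0.        ,  0.        ,  0.        ]), 'rvec': array([ 0.77844672, -2.39844757,  1.31911103]), 'tvec': array([0.4805809 , 0.2551597 , 0.61796053])}
top {'camera_matrix': array([[495.21467451,   0.        , 322.90411126],
       [  0.        , 495.21467451, 237.88108323],
       [  0.        ,   0.        ,   1.        ]]), 'dist': array([-0.10847703,  0.        ,  0.        ,  0.        ,  0.        ]), 'rvec': array([ 2.15929488, -2.124224  ,  0.13259841]), 'tvec': array([0.00296671, 0.59965032, 0.82378261])}
{'time': 0.1, 'qpos': array([-1.34502553e+00,  3.42679486e-01,  1.52492781e+00,  2.67720466e-06,
        1.27538410e+00, -1.46011112e-01]), 'qvel': array([ 0.0006697 , -0.0026014 , -0.0010572 ,  0.00034817, -0.00119761,
        0.00051373]), 'joint_efforts': array([ 2.29640857e-03, -4.32004917e+01, -2.44694602e+01,  7.19193416e-02,
        5.26302145e-02, -4.62736273e-05]), 'tool_pos': array([ 0.19070963, -0.48901346,  0.40409835]), 'tool_rot': array([-3.14020917e+00, -2.06039084e-04,  3.71780987e-01]), 'contact_force': array([-0.17237847,  0.01705466,  0.72331717]), 'torque': array([-0.02905369,  0.07221943,  0.03326472]), 'grip_force': 0.0, 'opening': 0.0919454219375078}
```

View pics/top0.png

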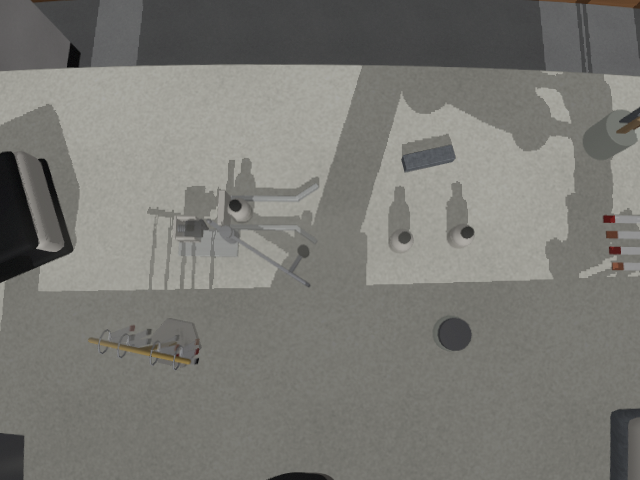

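View pics/side0.png

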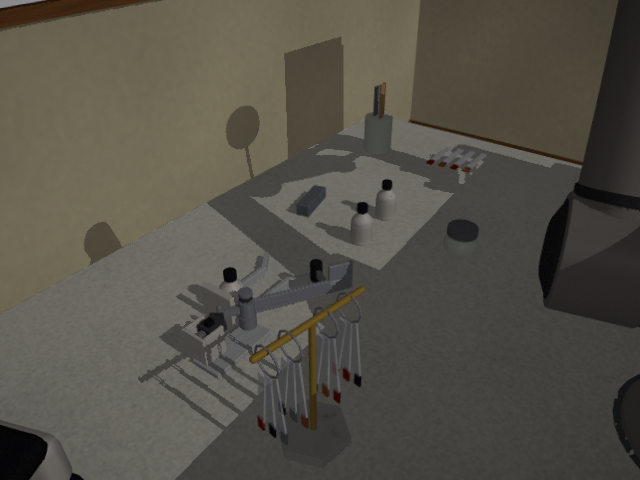

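The top view shows the lane at about (225–300, 190–230) with its mouth to the right. Bottle0's cap is at (236,206) and the loose caps are at (404,237) and (467,232). The keeper's hinge is at (225,230) and its free end at (308,285). The buffer is at (428,155), the jar at (454,334) and the stand at (145,345).

```bash
cat > h.py <<'E'
import cv2,numpy as np
from cell import telemetry, vision
def cal(n):
    c=vision.get_calibration(n); R=cv2.Rodrigues(c["rvec"])[0]; return c,R,np.ravel(c["tvec"])
def rays(n,uv):
    c,R,t=cal(n); q=cv2.undistortPoints(np.float64(uv).reshape(-1,1,2),c["camera_matrix"],c["dist"])[:,0]
    return -R.T@t, np.c_[q,np.ones(len(q))]@R
def onplane(n,uv,z):
    o,d=rays(n,uv); return o+d*((z-o[2])/d[:,2])[:,None]
def cloud(n,d):
    v,u=np.mgrid[:480,:640]; o,r=rays(n,np.c_[u.ravel(),v.ravel()]); return (o+r*d.reshape(-1,1)).reshape(480,640,3)
def caps(p,W):  # dark pixels at cap height
    m=((p.max(2)<70)&(W[...,2]>.066)&(W[...,2]<.09)).astype(np.uint8)
    k,l,s,c=cv2.connectedComponentsWithStats(m)
    return [(s[i,4],c[i],np.median(W[l==i],0)) for i in range(1,k) if s[i,4]>40]
E
python3 - <<'E'
from h import *
np.set_printoptions(precision=4,suppress=True)
for n in("top","side"):
    f=np.load(n+"0.npz"); p,d=f["p"],f["d"]; W=cloud(n,d)
    ok=d>0
    for a,c,w in caps(p,W):
        if -.7<w[1]<.5: print(n,a,c,w, onplane(n,[c],.08 if n=="top" else .075))
    if n=="top":
        z=W[...,2]; 
        roi=np.zeros_like(ok); roi[150:300,170:335]=1
        print("counter z",np.median(z[350:400,250:400]))
        rail=roi&ok&(z>.012)&(z<.021)
        cv2.imwrite("pics/hm.png",cv2.resize(np.clip(z[150:300,170:335]*2500,0,255).astype(np.uint8),(800,600*800//825),interpolation=0))
        np.save("W.npy",W)
        # upper / lower straight rails
        for nm,(u0,u1,v0,v1) in dict(up=(252,292,180,205),lo=(255,292,208,235)).items():
            m=np.zeros_like(ok); m[v0:v1,u0:u1]=1; m&=rail
            q=W[m][:,:2]; print(nm,len(q),cv2.fitLine(q.astype(np.float32),cv2.DIST_HUBER,0,.01,.01).ravel())
        bl=roi&ok&(z>.045)&(z<.060); bl[:,:240]=0;bl[:235]=0
        q=W[bl][:,:2]; print("blade",len(q),cv2.fitLine(q.astype(np.float32),cv2.DIST_HUBER,0,.001,.001).ravel(),q.min(0),q.max(0))
        pl=roi&ok&(z>.072)&(z<.088);pl[:,:285]=0; print("plate",W[pl].mean(0),W[pl].min(0),W[pl].max(0))
E
```

```text
top 106 [234.8302 205.    ] [0.6482 0.1626 0.0799] [[0.6482 0.1626 0.08  ]]
top 110 [466.8636 231.9273] [ 0.608  -0.23    0.0801] [[ 0.608  -0.2298  0.08  ]]
counter z 0.00029042826574415814
up 183 [ 0.0002 -1.      0.6767  0.109 ]
lo 163 [0.0074 1.     0.6228 0.1051]
blade 366 [0.2412 0.9705 0.565  0.0922] [0.5147 0.0346] [0.5937 0.1565]
plate [0.5263 0.0521 0.0798] [0.5152 0.0353 0.0746] [0.5381 0.069  0.0829]
side 90 [386.7667 184.1333] [ 0.6064 -0.2257  0.0761] [[ 0.6065 -0.2275  0.075 ]]
side 111 [362.3153 207.1441] [ 0.5948 -0.1196  0.0772] [[ 0.596  -0.1215  0.075 ]]
side 46 [349.8478 265.8043] [0.5151 0.0411 0.0729] [[0.5142 0.0429 0.075 ]]
side 171 [229.4386 274.5789] [0.6455 0.1684 0.0774] [[0.6465 0.1671 0.075 ]]
side 45 [242.0889 294.4222] [0.6049 0.1875 0.0699] [[0.5989 0.1902 0.075 ]]
side 78 [345.5    368.9103] [0.4018 0.2218 0.0752] [[0.4022 0.2209 0.075 ]]
side 88 [356.0909 374.5   ] [0.3865 0.222  0.0751] [[0.3871 0.2209 0.075 ]]
side 84 [324.5   384.381] [0.4078 0.2564 0.076 ] [[0.4084 0.255  0.075 ]]
side 88 [335.6591 390.1591] [0.3926 0.2558 0.0753] [[0.3931 0.2545 0.075 ]]
side 73 [312.6301 396.0822] [0.4083 0.2777 0.0745] [[0.4091 0.2769 0.075 ]]
side 89 [291.9213 408.7303] [0.4157 0.3059 0.0766] [[0.4169 0.3045 0.075 ]]
side 102 [303.098 415.   ] [0.4008 0.3053 0.0759] [[0.4017 0.304  0.075 ]]
side 70 [259.6429 417.1143] [0.4358 0.3363 0.0787] [[0.438  0.3342 0.075 ]]
side 86 [270.9767 425.0349] [0.4201 0.3356 0.0755] [[0.4213 0.3348 0.075 ]]
side 99 [282.0505 431.2121] [0.4059 0.3349 0.0762] [[0.4067 0.3339 0.075 ]]
```

View pics/hm.png

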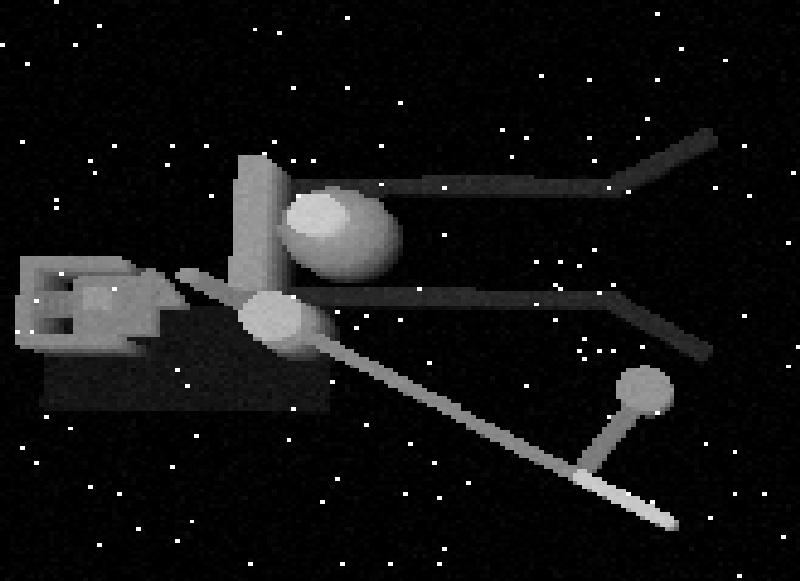

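```bash
python3 -m crank '[[1,510,-194,104,-1.2],[1,510,-194,104,-1.2],[1,510,-194,104,-1.2],[1,510,-194,104,-1.2],[1,510,-194,104,-1.2],[1,510,-194,104,-1.2],[1,510,-194,104,-1.2],[1,510,-194,104,-1.2],[1,510,-194,104,-1.2],[1,510,-194,104,-1.2],[1,510,-194,104,-1.2],[1,510,-194,104,-1.2]]' 15
python3 - <<'E'
from h import *
np.set_printoptions(precision=4,suppress=True)
W=np.load("W.npy")
for n,u,v in(("kink up",297,189),("kink lo",297,211),("flare up",316,178),("hinge",227,215),("roller",303,230)): print(n,np.median(W[v-1:v+2,u-1:u+2].reshape(-1,3),0))
for v in range(227,250,3): print(v,W[v,403])
E
```

```text
time: 1.1
tool_pos: [0.5562, -0.1579, 0.3104]
tool_rot: [-3.141, -0.0, 1.572]
contact_force: [0.3, -0.9, 0.4]
opening: 0.0917
grip_force: 0.0
kink up [0.6961 0.0632 0.0005]
kink lo [ 0.6547  0.0622 -0.0004]
flare up [0.7181 0.0283 0.0005]
hinge [0.6391 0.1852 0.035 ]
roller [0.6169 0.0494 0.0145]
227 [ 0.628  -0.1337 -0.001 ]
230 [ 0.6136 -0.1255  0.055 ]
233 [ 0.6043 -0.1216  0.0813]
236 [ 0.5993 -0.1216  0.0807]
239 [ 0.5942 -0.1216  0.0809]
242 [ 0.5898 -0.1223  0.0759]
245 [ 0.5869 -0.1247  0.0593]
248 [ 0.5823 -0.1254  0.0542]
```

```bash
python3 -m crank '[[1,35,41,20,0],[1,35,41,20,0],[1,35,41,20,0],[1,35,41,55,0],[1,35,41,90,0],[1,35,41,114,0],[1,35,41,114,0],[-1,35,41,114,0],[-1,35,41,114,0],[-1,35,41,114,0],[-1,35,41,114,0],[-1,35,41,114,0]]' 15
```

```text
time: 2.1
tool_pos: [0.5963, -0.1248, 0.1987]
tool_rot: [3.139, 0.001, 1.572]
contact_force: [0.5, -0.0, 0.1]
opening: 0.0633
grip_force: 0.0
```

```bash
python3 -m crank '[[-1,0,0,0,0],[-1,0,0,0,0],[-1,0,0,0,0],[-1,0,0,0,0],[-1,0,0,0,0],[-1,0,0,0,0],[-1,0,0,0,0],[-1,0,0,0,0],[-1,0,0,0,0],[-1,0,0,0,0]]' 15
```

```text
time: 2.93
tool_pos: [0.5961, -0.1246, 0.1973]
tool_rot: [3.141, 0.0, 1.572]
contact_force: [1.0, 1.0, 3.5]
opening: 0.04
grip_force: 15.0
```

```bash
python3 -m crank '[[-1,0,0,-5,0],[-1,35,20,-5,0],[-1,70,40,-5,0],[-1,105,53,-5,0],[-1,140,53,-5,0],[-1,150,53,-5,0],[-1,150,53,-5,0],[-1,150,53,-5,0]]' 15
python3 - <<'E'
from h import *
p,d=vision.read_camera("side"); cv2.imwrite("pics/side1.png",cv2.resize(p[200:360,180:400,::-1],(770,560)))
E
```

```text
time: 3.6
tool_pos: [0.6485, 0.0256, 0.2018]
tool_rot: [-3.14, 0.001, 1.573]
contact_force: [0.6, -0.5, -1.1]
opening: 0.0397
grip_force: 15.0
```

View pics/side1.png

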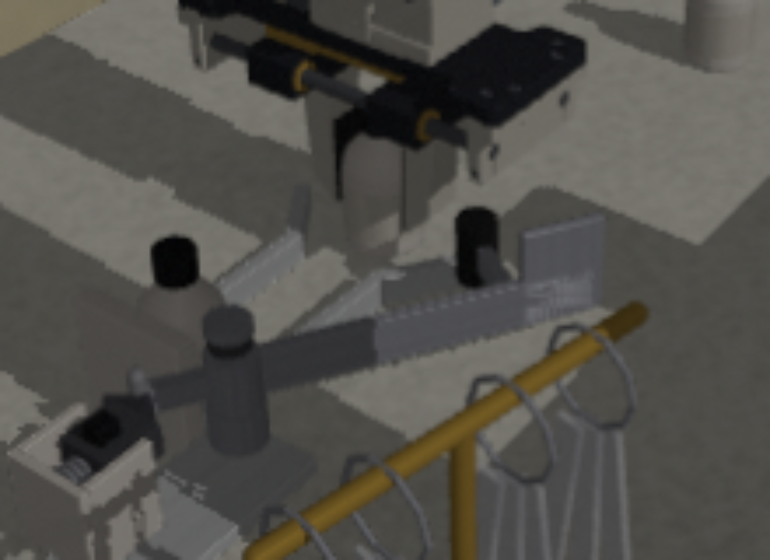

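The bottle, at crop (370,190), is upright between the fingers and in line with the lane mouth. The roller, at (477,245), is clear of the gripper. Moving in.

```bash
python3 -m crank '[[-1,12,1,0,0],[-1,24,1,0,0],[-1,36,1,0,0],[-1,48,1,0,0],[-1,60,1,0,0],[-1,72,1,0,0],[-1,84,1,0,0],[-1,90,1,0,0],[-1,90,1,0,0]]' 15
```

```text
time: 4.4
tool_pos: [0.6496, 0.1174, 0.202]
tool_rot: [3.142, -0.0, 1.574]
contact_force: [-0.1, -0.6, -1.5]
opening: 0.0397
grip_force: 15.0
```

```bash
python3 -m crank '[[-1,0,0,3,0],[-1,0,0,5,0],[-1,0,0,5,0],[0.4,0,0,5,0],[0.4,0,0,5,0],[0.4,0,0,5,0],[0.4,0,0,5,0],[0.4,0,0,5,0],[0.4,0,0,-20,0],[0.4,0,0,-55,0],[0.4,0,0,-90,0],[0.4,0,0,-95,0]]' 15
python3 -m crank '[[1,-41,-5,0,0],[1,-82,-10,0,0],[1,-123,-15,0,0],[1,-164,-20,0,0],[1,-205,-25,0,0],[1,-246,-30,0,0],[1,-287,-35,0,0],[1,-328,-42,0,0],[1,-346,-42,0,0],[1,-346,-42,0,0],[1,-346,-42,0,0]]' 15
python3 - <<'E'
from h import *
np.set_printoptions(precision=4,suppress=True)
for n in("top","side"):
    p,d=vision.read_camera(n); cv2.imwrite(f"pics/{n}2.png",p[:,:,::-1]); W=cloud(n,d)
    for a,c,w in caps(p,W):
        if w[1]<.18 and .55<w[0]: print(n,a,c,w)
E
```

```text
time: 5.4
tool_pos: [0.6511, 0.1155, 0.3041]
tool_rot: [3.131, -0.001, 1.572]
contact_force: [1.8, 0.4, 0.6]
opening: 0.0644
grip_force: 0.0
time: 6.32
tool_pos: [0.6079, -0.2314, 0.2968]
tool_rot: [-3.141, -0.001, 1.57]
contact_force: [0.0, 0.1, 0.3]
opening: 0.0915
grip_force: 0.0
top 104 [234.8365 204.9615] [0.6481 0.1623 0.0795]
top 102 [263.5    204.8039] [0.649  0.1136 0.0803]
top 84 [465.6667 232.0238] [ 0.6077 -0.2281  0.08  ]
side 84 [386.8214 183.8929] [ 0.6059 -0.2264  0.0775]
side 155 [251.5742 258.9935] [0.6457 0.1195 0.0775]
side 172 [229.5756 274.564 ] [0.6448 0.1682 0.0773]
```

View pics/top2.png

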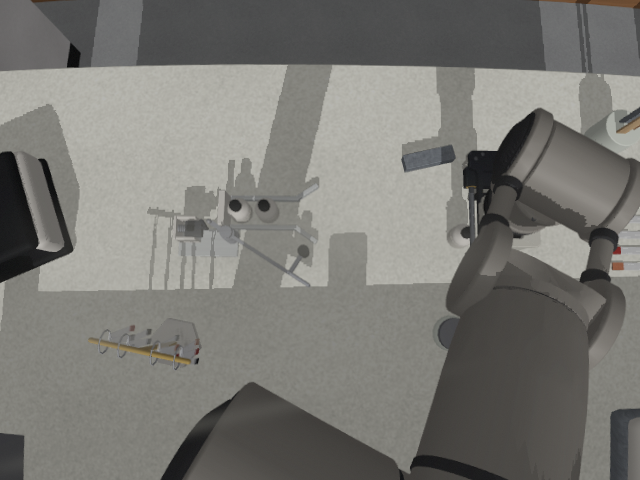

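Bottle1 stands in the lane at (264,206), next to bottle0 at (237,206). The gripper is over bottle2, so I'll take it now.

```bash
python3 -m crank '[[1,3,0,35,0],[1,3,0,70,0],[1,3,0,100,0],[1,3,0,100,0],[-1,3,0,100,0],[-1,3,0,100,0],[-1,3,0,100,0],[-1,3,0,100,0],[-1,3,0,100,0],[-1,3,0,100,0],[-1,3,0,100,0],[-1,3,0,100,0]]' 15
python3 -m crank '[[-1,0,0,0,0],[-1,0,0,0,0],[-1,0,0,0,0],[-1,0,0,0,0],[-1,0,0,0,0]]' 15
```

```text
time: 7.42
tool_pos: [0.6081, -0.2277, 0.1974]
tool_rot: [3.141, 0.0, 1.572]
contact_force: [0.8, -0.2, 0.2]
opening: 0.0432
grip_force: 0.0
time: 7.83
tool_pos: [0.6082, -0.2277, 0.1973]
tool_rot: [3.141, 0.0, 1.572]
contact_force: [-1.5, 0.0, 3.1]
opening: 0.04
grip_force: 15.0
```

```bash
python3 -m crank '[[-1,0,0,-5,0],[-1,38,6,-5,0],[-1,76,12,-5,0],[-1,114,18,-5,0],[-1,152,24,-5,0],[-1,190,34,-5,0],[-1,220,42,-5,0],[-1,248,42,-5,0],[-1,248,42,-5,0],[-1,248,42,-5,0]]' 15
python3 -m crank '[[-1,12,0,0,0],[-1,24,0,0,0],[-1,36,0,0,0],[-1,44,0,0,0],[-1,44,0,3,0],[-1,44,0,4,0],[-1,48,0,4,0],[-1,52,0,4,0],[-1,56,0,4,0],[-1,56,0,4,0]]' 15
```

```text
time: 8.67
tool_pos: [0.6496, 0.0223, 0.2018]
tool_rot: [-3.141, 0.0, 1.575]
contact_force: [-0.0, -0.1, -1.5]
opening: 0.0396
grip_force: 15.0
time: 9.5
tool_pos: [0.6498, 0.077, 0.1981]
tool_rot: [3.141, -0.0, 1.572]
contact_force: [1.1, 0.2, -0.3]
opening: 0.0398
grip_force: 15.0
```

Now push on in small steps, watching the force.

```bash
python3 -m crank '[[-1,2,0,0,0],[-1,4,0,0,0],[-1,5,0,0,0],[-1,5,0,0,0],[-1,5,0,0,0]]' 15
python3 -m crank '[[-1,1,0,0,0],[-1,2,0,0,0],[-1,2,0,0,0],[-1,2,0,0,0]]' 15
python3 -m crank '[[-1,1,0,0,0],[-1,2,0,0,0],[-1,2,0,0,0],[-1,2,0,0,0]]' 15
```

```text
time: 9.92
tool_pos: [0.6498, 0.0814, 0.1981]
tool_rot: [3.142, 0.0, 1.572]
contact_force: [0.2, -0.5, -1.2]
opening: 0.0397
grip_force: 15.0
time: 10.25
tool_pos: [0.6498, 0.0835, 0.1981]
tool_rot: [-3.142, 0.0, 1.572]
contact_force: [0.2, -0.2, -1.4]
opening: 0.0396
grip_force: 15.0
time: 10.58
tool_pos: [0.6498, 0.0855, 0.1981]
tool_rot: [3.142, 0.0, 1.572]
contact_force: [-0.1, -0.6, -0.9]
opening: 0.0395
grip_force: 15.0
```

```bash
python3 -m crank '[[-1,1,0,0,0],[-1,2,0,0,0],[-1,2,0,0,0],[-1,2,0,0,0]]' 15
python3 -m crank '[[-1,1,0,0,0],[-1,2,0,0,0],[-1,2,0,0,0],[-1,2,0,0,0]]' 15
python3 - <<'E'
from h import *
np.set_printoptions(precision=4,suppress=True)
p,d=vision.read_camera("side"); cv2.imwrite("pics/side3.png",cv2.resize(p[200:360,180:400,::-1],(770,560)))
for a,c,w in caps(p,cloud("side",d)):
    if w[1]<.18 and .55<w[0]: print(a,c,w)
E
```

```text
time: 10.92
tool_pos: [0.6498, 0.0875, 0.1981]
tool_rot: [3.142, -0.0, 1.572]
contact_force: [-0.2, -0.3, -1.0]
opening: 0.0394
grip_force: 15.0
time: 11.25
tool_pos: [0.6498, 0.0894, 0.1981]
tool_rot: [-3.142, 0.0, 1.572]
contact_force: [-0.3, -1.5, -1.2]
opening: 0.0396
grip_force: 15.0
164 [246.8537 262.189 ] [0.646  0.1293 0.0775]
172 [228.7907 274.8605] [0.645  0.1699 0.078 ]
```

View pics/side3.png

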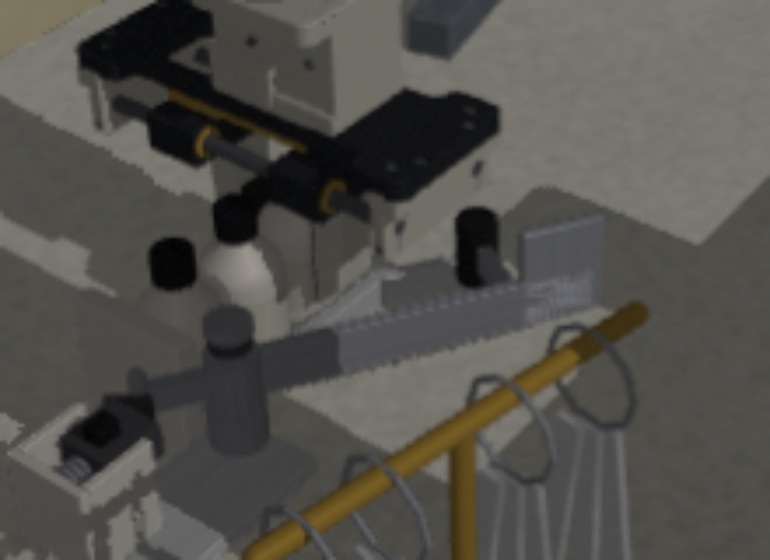

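The three caps, at crop (172,262), (235,218) and (258,190), are in a row and upright, 40 mm apart. Push a little more to feel the stop.

```bash
python3 -m crank '[[-1,1,0,0,0],[-1,2,0,0,0],[-1,2,0,0,0],[-1,2,0,0,0]]' 15
python3 -m crank '[[-1,0.5,0,0,0],[-1,1,0,0,0],[-1,1,0,0,0]]' 15
```

```text
time: 11.63
tool_pos: [0.6499, 0.0901, 0.1982]
tool_rot: [3.141, 0.002, 1.572]
contact_force: [0.7, -7.6, -0.5]
opening: 0.0398
grip_force: 15.0
time: 11.88
tool_pos: [0.65, 0.0904, 0.1982]
tool_rot: [3.141, 0.003, 1.572]
contact_force: [0.8, -10.4, -0.7]
opening: 0.0395
grip_force: 15.0
```

```bash
python3 -m crank '[[-1,-2,0,0,0],[-1,-2,0,1,0],[-1,-2,0,1,0],[0.35,-2,0,1,0],[0.35,-2,0,1,0],[0.35,-2,0,1,0],[0.35,-2,0,1,0],[0.35,-2,0,1,0],[0.35,-2,0,-25,0],[0.35,-2,0,-60,0],[0.35,-2,0,-95,0],[0.35,-2,0,-100,0]]' 15
python3 - <<'E'
from h import *
np.set_printoptions(precision=4,suppress=True)
p,d=vision.read_camera("side")
for a,c,w in caps(p,cloud("side",d)):
    if w[1]<.18 and .55<w[0]: print(a,c,w)
E
```

```text
time: 12.88
tool_pos: [0.6511, 0.0908, 0.3051]
tool_rot: [3.131, -0.0, 1.572]
contact_force: [1.1, 0.9, 0.7]
opening: 0.0619
grip_force: 0.0
146 [264.2671 250.2055] [0.6461 0.0892 0.078 ]
156 [246.8077 261.9936] [0.646  0.1295 0.0774]
175 [228.8229 274.9943] [0.6445 0.1697 0.0778]
```

```bash
python3 -m crank '[[-1,-10,-20,-5,0.12],[-1,-20,-50,-5,0.24],[-1,-30,-85,-5,0.36],[-1,-38,-120,-5,0.48],[-1,-38,-155,-5,0.6],[-1,-38,-188,-5,0.72],[-1,-38,-188,-5,0.84],[-1,-38,-188,-5,0.96],[-1,-38,-188,-5,1.08],[-1,-38,-188,-5,1.2],[-1,-38,-188,-5,1.32],[-1,-38,-188,-5,1.44]]' 40
python3 -m crank '[[-1,0,0,0,0.12],[-1,0,0,0,0.13],[-1,0,0,0,0.13]]' 40
python3 - <<'E'
from h import *
np.set_printoptions(precision=4,suppress=True)
p,d=vision.read_camera("top"); cv2.imwrite("pics/top4.png",p[:,:,::-1])
E
```

```text
time: 13.93
tool_pos: [0.4614, 0.0524, 0.3023]
tool_rot: [-3.141, 0.001, 0.126]
contact_force: [-0.3, -0.2, 0.2]
opening: 0.0003
grip_force: 0.0
time: 14.18
tool_pos: [0.4615, 0.0523, 0.3024]
tool_rot: [-3.142, 0.001, 0.005]
contact_force: [-0.6, -0.3, 0.7]
opening: 0.0004
grip_force: 0.0
```

View pics/top4.png

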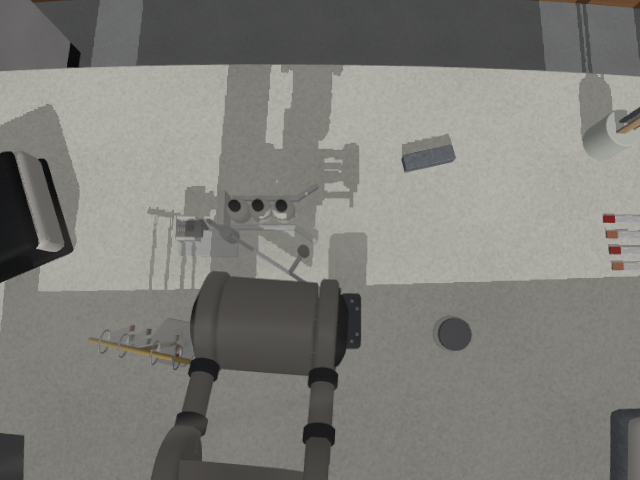

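All three bottles stand in the lane, with caps at (234,206), (258,206) and (281,206). The jar, buffer and stand have not moved. The wrist stays above the stand's bar end at (190,362), so I'll descend.

```bash
python3 -m crank '[[-1,8,8,10,0],[-1,12,8,35,0],[-1,12,8,60,0],[-1,12,8,77,0],[-1,12,8,77,0],[-1,12,8,77,0]]' 40
python3 -m crank '[[-1,6,0,0,0],[-1,12,0,0,0],[-1,18,0,0,0],[-1,24,0,0,0],[-1,24,0,0,0]]' 40
```

```text
time: 14.73
tool_pos: [0.4736, 0.0443, 0.2256]
tool_rot: [-3.142, 0.002, 0.004]
contact_force: [0.4, -0.0, 1.0]
opening: 0.0003
grip_force: 0.0
time: 15.15
tool_pos: [0.4994, 0.0442, 0.2268]
tool_rot: [3.141, -0.003, 0.002]
contact_force: [0.2, 0.0, -0.4]
opening: 0.0004
grip_force: 0.0
```

```bash
python3 -m crank '[[-1,4,0,0,0],[-1,8,0,0,0],[-1,12,1,0,0],[-1,16,2,0,0],[-1,20,3,0,0],[-1,24,3,0,0],[-1,24,3,0,0]]' 40
python3 -m crank '[[-1,5,1,0,0],[-1,10,2,0,0],[-1,15,3,0,0],[-1,20,4,0,0],[-1,20,4,0,0]]' 40
python3 -m crank '[[-1,4,0,0,0],[-1,8,1,0,0],[-1,12,2,0,0],[-1,16,2,0,0],[-1,16,2,0,0]]' 40
```

```text
time: 15.73
tool_pos: [0.5214, 0.0408, 0.2254]
tool_rot: [3.141, 0.004, 0.002]
contact_force: [-4.9, -4.0, -1.1]
opening: 0.0006
grip_force: 2.1
time: 16.15
tool_pos: [0.5408, 0.0363, 0.225]
tool_rot: [3.14, 0.006, 0.001]
contact_force: [-7.4, -5.9, 0.0]
opening: 0.0005
grip_force: 3.3
time: 16.57
tool_pos: [0.5573, 0.0351, 0.2252]
tool_rot: [3.141, 0.004, 0.002]
contact_force: [-4.4, -2.1, -0.3]
opening: 0.0005
grip_force: 1.9
```

```bash
python3 -m crank '[[-1,4,0,0,0],[-1,8,0,0,0],[-1,12,0,0,0],[-1,16,0,0,0],[-1,16,0,0,0]]' 40
python3 -m crank '[[-1,3,0,0,0],[-1,6,0,0,0],[-1,9,0,0,0],[-1,9,0,0,0]]' 40
python3 -m crank '[[-1,2,0,0,0],[-1,4,0,0,0],[-1,4,0,0,0]]' 40
```

```text
time: 16.98
tool_pos: [0.5737, 0.0352, 0.2256]
tool_rot: [3.141, 0.002, 0.002]
contact_force: [-4.3, -0.8, -1.0]
opening: 0.0001
grip_force: 1.5
time: 17.32
tool_pos: [0.5828, 0.0352, 0.2258]
tool_rot: [3.141, 0.001, 0.002]
contact_force: [-4.8, -4.1, -1.2]
opening: 0.0006
grip_force: 2.2
time: 17.57
tool_pos: [0.5867, 0.0352, 0.2258]
tool_rot: [3.141, 0.001, 0.002]
contact_force: [-4.6, -4.2, -0.1]
opening: 0.0006
grip_force: 2.3
```

```bash
python3 -m crank '[[-1,2,0,0,0],[-1,3,0,0,0],[-1,3,0,0,0]]' 40
python3 -m crank '[[-1,1,0,0,0],[-1,2,0,0,0],[-1,2,0,0,0]]' 40
python3 -m crank '[[-1,1,0,0,0],[-1,2,0,0,0],[-1,2,0,0,0]]' 40
```

```text
time: 17.82
tool_pos: [0.5896, 0.0352, 0.2258]
tool_rot: [3.141, 0.002, 0.002]
contact_force: [-4.7, -3.8, -0.7]
opening: 0.0003
grip_force: 2.4
time: 18.07
tool_pos: [0.5909, 0.0352, 0.2258]
tool_rot: [3.141, 0.004, 0.002]
contact_force: [-8.3, -4.8, 2.3]
opening: 0.0006
grip_force: 4.0
time: 18.32
tool_pos: [0.5919, 0.0352, 0.2258]
tool_rot: [3.141, 0.007, 0.002]
contact_force: [-14.0, -4.1, 6.3]
opening: 0.0006
grip_force: 6.9
```

The force is climbing steeply at x = 0.591 m, which is where the end stop should be. Check in the pictures.

```bash
python3 -m crank '[[-1,1,0,0,0],[-1,1,0,0,0],[-1,1,0,0,0],[-1,1,0,0,0]]' 40
python3 - <<'E'
from h import *
np.set_printoptions(precision=4,suppress=True)
p,d=vision.read_camera("side"); cv2.imwrite("pics/side5.png",cv2.resize(p[200:360,180:400,::-1],(770,560)))
W=cloud("side",d)
for a,c,w in caps(p,W): 
    if w[1]<.18 and .55<w[0]: print(a,c,w)
# outer face of the blade (30-54 mm high) seen by the side camera
m=(W[...,2]>.034)&(W[...,2]<.05)&(W[...,0]>.57)&(W[...,0]<.615)&(W[...,1]>.065)&(W[...,1]<.155)
q=W[m][:,:2].astype(np.float32); l=cv2.fitLine(q,cv2.DIST_HUBER,0,.001,.001).ravel(); print(len(q),l,"blade vs y axis",np.arctan2(l[0]*np.sign(l[1]),abs(l[1])))
E
```

```text
time: 18.65
tool_pos: [0.5924, 0.0352, 0.2257]
tool_rot: [3.141, 0.009, 0.002]
contact_force: [-16.4, -5.0, 8.0]
opening: 0.0001
grip_force: 8.3
119 [263.7815 251.521 ] [0.645  0.0915 0.0756]
107 [305.0748 250.6449] [0.592  0.0532 0.0764]
158 [246.7911 262.0443] [0.6465 0.1293 0.0775]
172 [228.7791 274.8547] [0.6449 0.1699 0.0781]
312 [ 0.0007 -1.      0.6015  0.12  ] blade vs y axis -0.0006697933
```

View pics/side5.png

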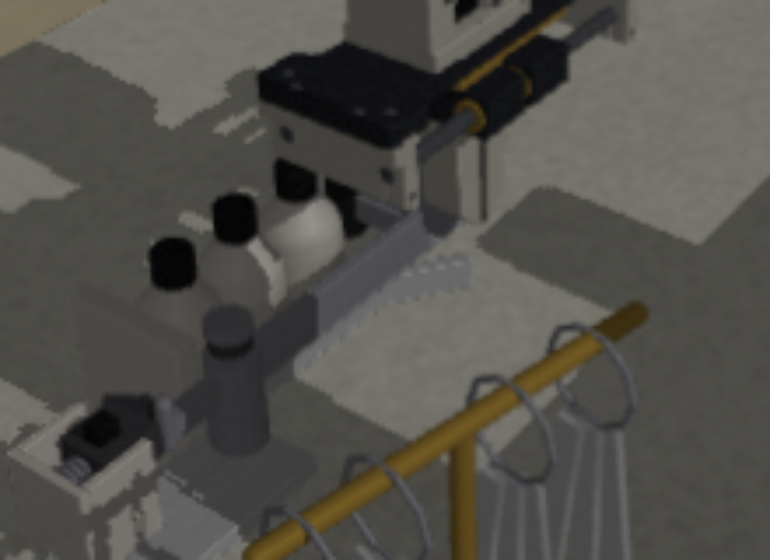

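The blade lies parallel to the lane (joint about 0.55). The bottles at crop (172,262), (235,218) and (297,190) are upright with the roller behind them, and the finger is holding the plate with about 16 N.

```bash
python3 -c "
from cell import ticket; print(ticket.hand_in())"
```

```text
the job is handed in; nothing more can be done
None
```

I handed the job in with all three bottles upright and close up in the lane, and the gripper holding the keeper arm on its end stop with about 16 N; no verdict came back, and no bystander was touched.

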